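# Set the ratchet stand and lay the gear shaft across it

## Task

Raise the ratchet stand's column until its pawl clicks under the fifth tooth, the set height at which its V-saddle is level with the fixed rest's V; never take it as far as the sixth. Let go, then lift the gear shaft off its wooden cradle and lay it level across the two Vs, midway between them and with its larger gear next to the fixed rest, keeping hold until it sits in both. Do not shift the other things on the bench.

Things in the scene. Friction and masses are not known exactly. Their poses are not given: they have to be found in the camera images.
- rail: Grey steel base plate, 110 x 280 x 12 mm (x, y, z), bolted to the bench; origin at the centre of its underside, y along its length. Ratchet stand and fixed rest are bolted on it 90 mm either side of its centre along y; which is on which side varies. A tall spray can stands beside its far (+x) long side, a wrench lies beside its near side.
- seat_mid (a point): Where the centre of the gear shaft belongs: above the rail's centre, 209.7 mm over the bench. Axes as the rail's; the laid shaft runs along its y.
- stand: Ratchet stand on the rail: 85 x 70 x 10 mm foot and a dark square sleeve (37 x 36 mm, 85 mm tall) in which a toothed steel column slides straight up; a sprung brass pawl on the sleeve's +x side snaps under the column's teeth. Origin at the centre of the foot's underside (12 mm over the bench), axes as the rail's.
- column (a joint): Height of the stand's column in m: 0 bottom, 0.076 top stop. Teeth 12 mm apart: it rests on the pawl at 0 (tooth 0), 0.012 (first), 0.024 (second) ... 0.060 (fifth), 0.072 (sixth). The pawl clicks in within about 1 mm of such a value; let go between, it sinks to the tooth last passed, never lower. Starts on tooth 0, 1 or 2. Lifting takes about 5 to 10 N.
- saddle_v (a point): Middle of the bottom of the V groove (along y) in the saddle on top of the column; 137 mm over the bench at column 0, 197 mm at 0.060. Axes as the rail's. The saddle is a plain steel block 50 mm (x) by 24 mm (y), from 20 mm below this point to the V's horns 21 mm above. Pinch its flat +y and -y faces from above, just below this point. At column 0 the sleeve's top is 40 mm below this point.
- rest: Fixed rest bolted on the rail: dark steel post 40 x 30 mm on a foot, with the same kind of V block on top. Origin at the centre of the foot's underside (12 mm over the bench), axes as the rail's.
- rest_v (a point): Middle of the bottom of the fixed rest's V groove, 197 mm over the bench; groove along y, block 50 x 24 mm, horns 21 mm above this point.
- cradle: Wooden cradle 80 x 210 mm fixed to the bench, two uprights (60 x 16 mm, tops with V notches) 88 mm either side of its centre along its y axis, holding the shaft's ends 62 mm above the bench (horn tops 67 mm). Origin at the centre of its underside.
- shaft: Steel gear shaft, 230 mm long, 18 mm across, 0.6 to 0.9 kg; larger gear (52 mm across, 16 wide) 50 mm from its centre towards +x, smaller (38 mm, 14 wide) 49 mm towards -x, 26 mm collars inside them; 72 mm of bare shaft free to grip between. Origin at its centre, x along it. Starts lying in the cradle along its y. In a V its axis lies 12.7 mm over the V's bottom. Balances near its centre.
- shaft_center (a point): The centre of the gear shaft (its axis, half-way along); axes as the shaft's, x towards the larger gear.
- big_gear (a point): Centre of the larger gear of the shaft, 50 mm from the shaft's centre.
- can_a: White spray can, 54 mm across, 210 mm tall, standing 105 to 125 mm from the rail's centre line on its +x side; origin under its centre. Leave alone.
- can_b: Grey spray can, 52 mm across, 155 mm tall, standing 120 to 135 mm from the cradle's centre line on its +x side; origin under its centre. Leave alone.
- tin: Round grease tin with a lid, 80 mm across, 75 mm tall; origin under its centre. Leave alone.
- wrench: Wrench, 160 mm long, lying on the bench on the rail's near side. Leave alone.
- bearing: Bearing ring lying flat, 62 mm across, 18 mm tall; origin under its centre. Leave alone.
- socket: Steel socket standing upright on the cradle's -x side, 26 mm across, 34 mm tall; origin under its centre. Leave alone.
There are look-alikes about, which are no part of the job. What is shaped like the shaft but purple is not meant.

How it is judged:
On the way, in this order (a step that is already met when the one before it is completed fails the run):
1. the column stands on its fifth tooth, let go, the shaft still in its cradle (value of joint column between 0.0575 and 0.0625 m and contact force between the fingers and stand below 0.2 N and distance of shaft_center from where it was at the start of the episode below 0.02 m), for 0.2 s.
2. the shaft sits across both Vs, larger gear by the fixed rest, while still held (value of joint column between 0.0575 and 0.0625 m and horizontal distance between shaft_center and seat_mid below 0.012 m and z of shaft_center in the frame of seat_mid between -0.005 and 0.005 m and angle between shaft_center's own x axis and vertical between 1.536 and 1.606 rad and angle between the x axis of shaft_center and the y axis of rail, either way round below 0.05 rad and distance between big_gear and rest_v below 0.062 m and contact force between the fingers and shaft above 1 N), for 0.1 s.
At the end, for the whole second after the job is handed in: The column rests on its fifth tooth (0.060 within 2.5 mm); the shaft lies released and at rest in both Vs, its centre within 12 mm of midway (5 mm in height), level within 2 degrees, its larger gear next to the fixed rest (value of joint column between 0.0575 and 0.0625 m and horizontal distance between shaft_center and seat_mid below 0.012 m and z of shaft_center in the frame of seat_mid between -0.005 and 0.005 m and angle between shaft_center's own x axis and vertical between 1.536 and 1.606 rad and angle between the x axis of shaft_center and the y axis of rail, either way round below 0.05 rad and distance between big_gear and rest_v below 0.062 m and contact force between shaft and stand above 0.3 N and contact force between shaft and rest above 0.3 N and linear speed of shaft below 0.02 m/s and contact force between the fingers and shaft below 0.1 N); the robot touches nothing.
It fails at once if the column is lifted to its sixth tooth (value of joint column above 0.0715 m).
It fails at once if another thing on the bench (can, tin, wrench, bearing, socket) is shifted by more than 30 mm (distance of any of can_a, can_b, tin, wrench, bearing, socket from where it was at the start of the episode above 0.03 m).
It also fails if it takes over 59 s, if anything falls off the work surface, if the arm or the gripper's body presses on something with over 40 N, if the wrist force passes 120 N, or if a joint passes its speed limit or range.

## Robot

A 6-joint arm with a two-finger parallel gripper is mounted at the origin on the work surface. World frame = base frame: x ahead of the robot, y to its left, z up, the work surface at z = 0. Lengths are in m, angles in rad, forces in N, time in s.
With the tool pointing down it reaches from about 0.275 to 0.725 m from the base axis. Payload 5.6 kg.
Tool frame: the origin (TCP) lies at the very end of the fingers, on their centre line; the grasp point (between the pads) lies 19 mm behind it; x points along the fingers, z is the direction in which the jaws open and shut, and the axes are right-handed (so a half turn about x gives the same grasp; the last joint's range is limited). The gripper opens to 85 mm and grips with 20 to 120 N. Pads are 22 mm wide; open, the fingers measure 114 mm over their backs; the gripper's body (76 mm by 85 mm) begins 54 mm behind the grasp point. The pads swing forward as they close: fully open they stand 13 mm farther back than shut.
Start: joints at [-0.937, 0.255, 0.108, 0, -1.424, -0.285], TCP at [0.188, -0.517, 0.209] pointing down, gripper open.
Joint ranges: [-2.95, 2.95], [-1.21, 1.97], [-1.09, 1.5], [-2.87, 1.71], [-2.94, -0.07], [-3.05, 3.05]. Speed limits (rad/s): [2.57, 2.57, 3.14, 3.14, 3.14, 3.14].

## Interface

Orientations are given as [roll, pitch, yaw] about the fixed x, y, z axes, in that order (R = Rz(yaw) Ry(pitch) Rx(roll)).
In Python, from cell import arm gives the robot as it stands. The module is installed in compiled form; this text tells all that it offers.
- The arm moves only by the tool carry_out, never from a script. Its argument "steps" is one flat list of numbers, 5 for each row, row after row: the finger opening in cm, from 0 to 8.54, then the shift along the tool's x, y, z in cm, then the turn about the tool's x in rad. A call has 1 to 5 rows; each row is the pose to reach, as a shift and turn from the pose measured when the call began, along the tool's axes at that moment; what a row does not reach only later rows make up. A row lasts 1/10 s, in which the tool goes at most 50 mm and 8.59 degrees, less where a joint would pass 70% of its speed; a pose out of reach is approached as far as the arm can. A call with a gripper value outside its range is refused whole. The fingers move at their own pace and stop on an object; "grip_force" is the grip in N (left out, the last holds). Time passes only in rows, so rows that repeat a pose let the fingers close. It gives the time, the measured TCP pose, the force and the opening at its end, in the units of the state.
- arm.read_state(): the state, without advancing time (a new reading comes with each control period).
- arm.get_image(name): name is "scene" or "top"; returns a dict with "img" (384x512x3 uint8, red, green, blue), "intrinsics" (3x3 intrinsics, pixels), "k1" (the pictures are not rectified: a ray, as slopes to the right and down, at radius r is drawn at 1 + k1 r^2 times it, then the intrinsics apply), "extrinsics" (4x4, takes a point from camera to world coordinates). Camera axes: x right, y up, looking along -z (the intrinsics and any distortion apply to the point x, -y, -z); pixel columns grow to the right and rows downward; lengths in m; the calibration is good to about 2 mm. A picture is of the moment at which its call begins. There is no depth.
- arm.hand_in(): hands the job in, once; it reports no verdict.
The state is a dict: "time_s": time; "qpos": joint angles; "dq": joint speeds; "joint_efforts": joint torques, N m; "ee_pos": TCP position; "orientation": TCP orientation; "wrist_force": force on the tool from outside, world axes, zero at the start; "ft_torque": the same for the moment, N m; "width": finger opening in m.
Only numpy, scipy, OpenCV 4.12 (cv2) and the standard library are available. Lean on these libraries where they do the work, as an engineer would, in place of code of your own. Each camera call takes 0.05 s, during which the arm holds its last target. There are 200 camera calls.

## Working session

There is one attempt and no reset: what is moved stays moved. The work goes in short steps, Python scripts to look and compute and a tool call to move; the robot and the scene stay as the last step left them, time stands still between calls to the robot, and variables do not carry over. Pictures are saved under pics/ and viewed, about 8 in all and at most 12, crops included, and the job is handed in when it is done.

Besides the shell and the picture viewer there is one more tool, called after "Request:" as name(argument=value, ...) on one line, values as JSON. carry_out: Moves the arm, as the interface text tells. Its arguments: {"type":"object","properties":{"steps":{"type":"array"},"grip_force":{"type":"number"}},"required":["steps"]}

```bash
mkdir -p pics; cat > h.py <<'E'
import numpy as np, cv2
from cell import arm
def grab(name,tag):
    d=arm.get_image(name); cv2.imwrite(f'pics/{tag}.png',d['img'][:,:,::-1]); 
    np.savez(f'pics/{tag}.npz',**{k:np.array(v) for k,v in d.items()}); return d
def load(tag): return dict(np.load(f'pics/{tag}.npz'))
def proj(d,P):
    T=np.linalg.inv(d['extrinsics']); P=np.atleast_2d(P); c=P@T[:3,:3].T+T[:3,3]
    s=np.c_[c[:,0]/-c[:,2],-c[:,1]/-c[:,2]]; r2=(s**2).sum(1,keepdims=True)
    s=s*(1+float(d['k1'])*r2); K=d['intrinsics']
    return np.c_[s[:,0]*K[0,0]+K[0,2],s[:,1]*K[1,1]+K[1,2]]
def ray(d,uv):
    K=d['intrinsics']; D=np.array([float(d['k1']),0,0,0,0])
    s=cv2.undistortPoints(np.array([[uv]],float),K,D)[0,0]
    R=d['extrinsics']; v=R[:3,:3]@np.array([s[0],-s[1],-1.]); return R[:3,3],v
def at(d,uv,z):
    o,v=ray(d,uv); return o+v*(z-o[2])/v[2]
E
python3 - <<'E'
from h import *
for n in ('top','scene'):
    d=grab(n,n+'0'); print(n,d['intrinsics'].tolist(),d['k1'],np.round(d['extrinsics'],3).tolist())
a=cv2.imread('pics/top0.png'); cv2.imwrite('pics/top0b.png',cv2.resize(a,(800,600),interpolation=cv2.INTER_CUBIC))
a=cv2.imread('pics/scene0.png'); cv2.imwrite('pics/scene0b.png',cv2.resize(a,(800,600),interpolation=cv2.INTER_CUBIC))
print(arm.read_state())
E
```

```text
top [[457.62399614069915, 0.0, 257.0843500724947], [0.0, 457.62399614069915, 198.41206978084222], [0.0, 0.0, 1.0]] -0.02166789362610106 [[0.067, 0.977, -0.2, 0.2], [-0.998, 0.066, -0.013, 0.005], [0.0, 0.201, 0.98, 1.459], [0.0, 0.0, 0.0, 1.0]]
scene [[469.243588715108, 0.0, 254.60760440094327], [0.0, 469.243588715108, 194.97658447970502], [0.0, 0.0, 1.0]] -0.016544244225200736 [[0.522, -0.616, 0.59, 1.145], [0.853, 0.363, -0.374, -0.408], [0.016, 0.699, 0.715, 0.933], [0.0, 0.0, 0.0, 1.0]]
{'time_s': 0.1, 'qpos': array([-9.37357994e-01,  2.55683586e-01,  1.07122451e-01, -4.09931838e-04,
       -1.42391002e+00, -2.84595596e-01]), 'dq': array([ 0.0008154 , -0.00023943,  0.00267428,  0.00240873,  0.00141211,
        0.00199903]), 'joint_efforts': array([-3.30990290e-03, -3.87604308e+01,  2.38469660e+01,  5.37795827e+00,
       -3.88873290e-03, -6.45199350e-06]), 'ee_pos': array([ 0.18787008, -0.51639911,  0.20788583]), 'orientation': array([0.04710142, 1.56907311, 1.96668015]), 'wrist_force': array([-0.0426533 ,  0.72344023, -0.38241852]), 'ft_torque': array([ 0.02689956, -0.05836663, -0.03860796]), 'width': 0.0853477083047839}
```

View pics/top0b.png

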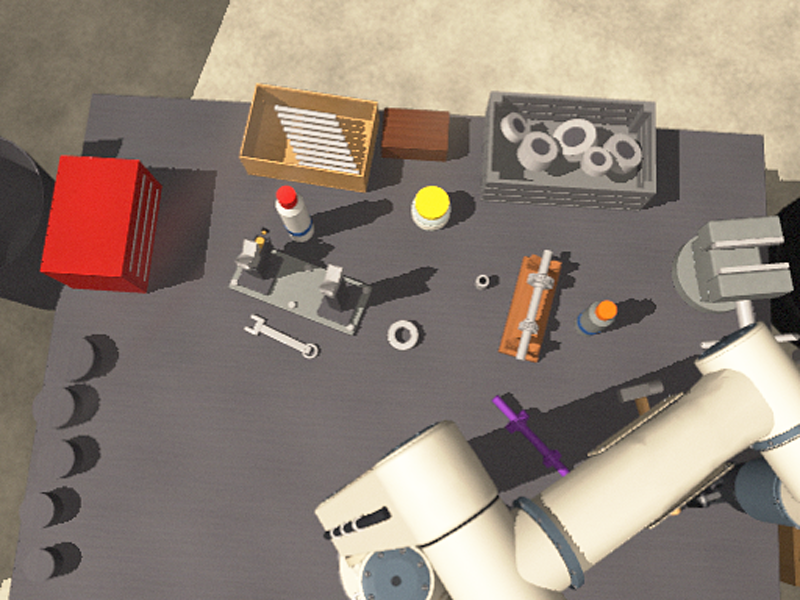

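View pics/scene0b.png

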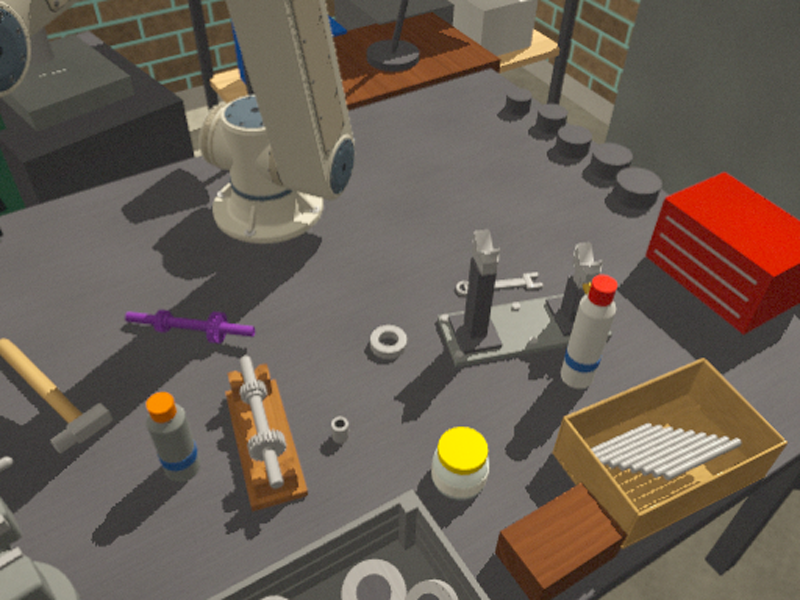

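Top view (800×600 scale): the rail is at (300,285), with the pawl and stand on the left at (255,250) and the rest at (333,290). The steel gear shaft lies in the cradle at (540,300). Things that could be mistaken for the shaft are the purple one at (530,435) and the rods in the box at (320,140). The steel one in the cradle is the right one. Next, close crops to check and measure.

```bash
python3 - <<'E'
from h import *
def crop(tag,u0,v0,w=100,h=75,s=4):
    a=cv2.imread(f'pics/{tag}.png')[v0:v0+h,u0:u0+w]; a=cv2.resize(a,None,fx=s,fy=s,interpolation=cv2.INTER_CUBIC)
    for i in range(0,w,10):
        cv2.line(a,(i*s,0),(i*s,6),(0,255,255),1)
        if i%20==0: cv2.putText(a,str(u0+i),(i*s,16),0,.35,(0,255,255),1)
    for i in range(0,h,10):
        cv2.line(a,(0,i*s),(6,i*s),(0,255,255),1)
        if i%20==0: cv2.putText(a,str(v0+i),(8,i*s+4),0,.35,(0,255,255),1)
    return a
m=np.vstack([np.hstack([crop('top0',142,140),crop('scene0',280,145,120,90,s=10/3)[:300,:400]]),
 np.hstack([crop('top0',290,158),crop('scene0',120,220,133,100,3)[:300,:399].copy() if 0 else cv2.resize(crop('scene0',120,220,133,100,3),(400,300))])])
cv2.imwrite('pics/m1.png',m)
E
```

```text
Traceback (most recent call last):
cv2.error: OpenCV(4.12.0) :-1: error: (-5:Bad argument) in function 'line'
> Overload resolution failed:
>  - Can't parse 'pt1'. Sequence item with index 0 has a wrong type
>  - Can't parse 'pt1'. Sequence item with index 0 has a wrong type
```

```bash
cat >> h.py <<'E'
def crop(tag,u0,v0,w=100,h=75,s=4,pts=None):
    d=load(tag); a=cv2.imread(f'pics/{tag}.png')[v0:v0+h,u0:u0+w]; a=cv2.resize(a,(int(w*s),int(h*s)),interpolation=cv2.INTER_CUBIC)
    for i in range(0,w,10):
        cv2.line(a,(int(i*s),0),(int(i*s),6),(0,255,255),1)
        if i%20==0: cv2.putText(a,str(u0+i),(int(i*s),16),0,.35,(0,255,255),1)
    for i in range(0,h,10):
        cv2.line(a,(0,int(i*s)),(6,int(i*s)),(0,255,255),1)
        if i%20==0: cv2.putText(a,str(v0+i),(8,int(i*s)+4),0,.35,(0,255,255),1)
    for P,c in pts or []:
        p=((proj(d,P)-[u0-.5,v0-.5])*s).astype(int); cv2.polylines(a,[p.reshape(-1,1,2)],False,c,1)
    return a
E
python3 - <<'E'
from h import *
m=np.vstack([np.hstack([crop('top0',142,140),crop('scene0',280,145,120,90,s=10/3)]),
 np.hstack([crop('top0',300,155),crop('scene0',133,220,100,75)])])
m=np.vstack([np.hstack([crop('top0',142,140),crop('scene0',280,145,120,90,s=10/3)]),
 np.hstack([crop('top0',300,155),crop('scene0',120,222,133,100,s=3.0076)])])
cv2.imwrite('pics/m1.png',m)
E
```

```text
(no output)
```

View pics/m1.png

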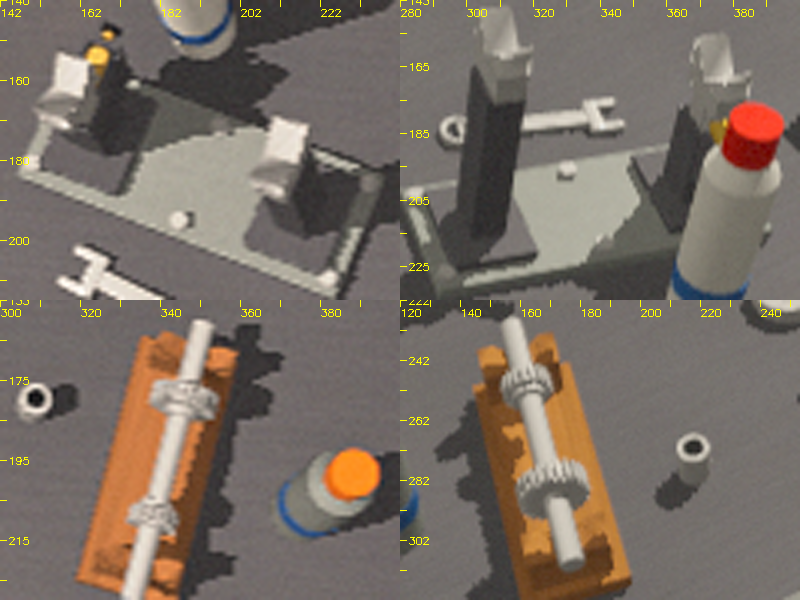

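```bash
python3 - <<'E'
from h import *
from scipy.optimize import least_squares
t,s=load('top0'),load('scene0')
# rail corners (z=.012): local -> px
def W(p,L): 
    c,sn=np.cos(p[2]),np.sin(p[2]); L=np.atleast_2d(L); return np.c_[p[0]+c*L[:,0]-sn*L[:,1],p[1]+sn*L[:,0]+c*L[:,1],L[:,2]]
LT=np.array([[-.055,.14,.012],[-.055,-.14,.012],[.055,-.14,.012]]);PT=np.array([[146.8,183.8],[224.2,213.6],[237.3,184]])
LS=np.array([[-.055,-.14,.012],[.055,-.14,.012]]);PS=np.array([[282.2,202],[290.8,231]])
LP=np.array([[.025,-.102,.218],[-.025,-.102,.218]]) # unused
f=lambda p:np.r_[(proj(t,W(p,LT))-PT).ravel(),(proj(s,W(p,LS[:1]))-PS[:1]).ravel()]
r=least_squares(f,[.5,.2,-.3]); print('rail',r.x,np.round(r.fun,1))
# shaft
for nm,d,a,b in (('top',t,(350.3,160.5),(332.5,230)),('scene',s,(157.3,229.5),(176,311))):
    print(nm,at(d,a,.062),at(d,b,.062))
print('gears top',at(t,(345.3,179.5),.062),at(t,(337.5,208.3),.062))
print('gears scene',at(s,(162,249.5),.062),at(s,(171.2,284),.062))
ps=[(x,y,z) for x in (0,1) for y in (0,1) for z in (0,1)]
p=r.x; G=(0,255,0);M=(255,0,255)
box=lambda p,x0,x1,y0,y1,z:W(p,[[x0,y0,z],[x1,y0,z],[x1,y1,z],[x0,y1,z],[x0,y0,z]])
for col in (0,):
  pts=[(box(p,-.055,.055,-.14,.14,.012),G),(box(p,-.025,.025,-.102,-.078,.218),M),(box(p,-.025,.025,-.102,-.078,.177),M),(W(p,[[0,-.102,.197],[0,-.078,.197]]),G)]
  for k,c in enumerate([(0,0,255),(255,0,0),(0,255,255)]):
    z=.137+.012*k; pts+=[(box(p,-.025,.025,.078,.102,z+.021),c)]
sa=np.mean([at(t,(345.3,179.5),.062),at(s,(171.2,284),.062)],0);sb=np.mean([at(t,(337.5,208.3),.062),at(s,(162,249.5),.062)],0)
u=(sa-sb)/np.linalg.norm(sa-sb); c=(sa+sb)/2-u*.0005; print('shaft',c,u,np.linalg.norm(sa-sb),np.arctan2(u[1],u[0]))
n=np.array([-u[1],u[0],0]);Z=np.array([0,0,1.])
th=np.linspace(0,2*np.pi,25)[:,None]
circ=lambda q,R:q+R*(np.cos(th)*n+np.sin(th)*Z)
ps2=[(np.array([c+u*.115,c-u*.115]),G)]+[(circ(c+u*o,R),M) for o,R in ((.042,.026),(.058,.026),(-.042,.019),(-.056,.019),(.115,.009),(-.115,.009))]
m=np.vstack([np.hstack([crop('top0',142,140,pts=pts),crop('scene0',280,145,120,90,s=10/3,pts=pts)]),
 np.hstack([crop('top0',300,158,pts=ps2),crop('scene0',120,222,133,100,s=3.0076,pts=ps2)])])
cv2.imwrite('pics/m2.png',m)
E
```

```text
rail [ 0.53358279  0.24077748 -0.3044739 ] [-1.7 -0.9  0.6  0.1  0.2 -1.4 -1.5 -1.2]
top [ 0.62829533 -0.26392331  0.062     ] [ 0.40248566 -0.21496348  0.062     ]
scene [ 0.40553472 -0.21513878  0.062     ] [ 0.63109762 -0.27005233  0.062     ]
gears top [ 0.56509881 -0.249779    0.062     ] [ 0.471353   -0.22816057  0.062     ]
gears scene [ 0.46730542 -0.22990002  0.062     ] [ 0.56498748 -0.25093836  0.062     ]
shaft [ 0.51669815 -0.23958574  0.062     ] [ 0.9760603  -0.21750007  0.        ] 0.09806149893753455 -0.21925249386129167
```

View pics/m2.png

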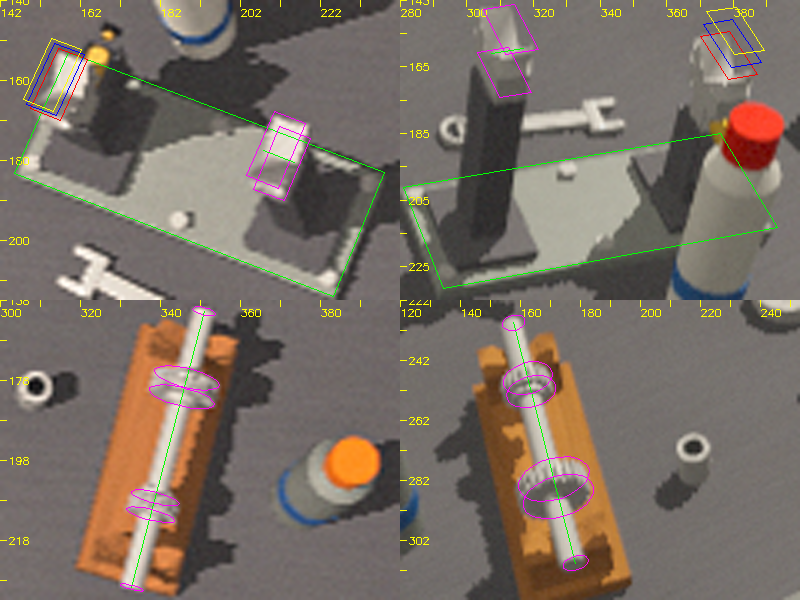

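The overlay fits the shaft well. On the rail, the stand end is about 1.5 px too long, so I'll refine the rail pose from zooms of the two V blocks.

```bash
python3 - <<'E'
from h import *
m=np.vstack([np.hstack([crop('top0',145,145,40,30,10),crop('scene0',360,150,40,30,10)]),
 np.hstack([crop('top0',195,165,40,30,10),crop('scene0',292,142,40,30,10)])])
cv2.imwrite('pics/m3.png',m)
E
```

```text
(no output)
```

View pics/m3.png

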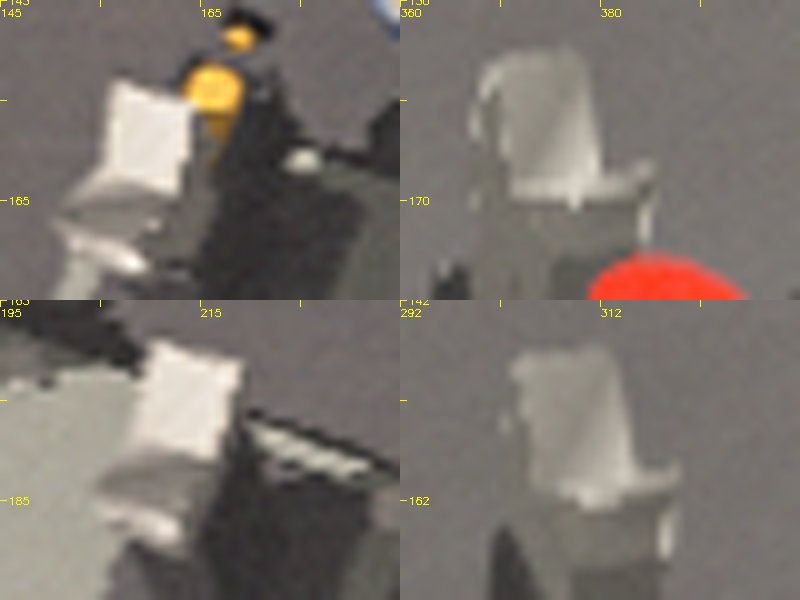

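```bash
python3 - <<'E'
from h import *
p=[.5336,.2408,-.3045]
def W(p,L): 
    c,sn=np.cos(p[2]),np.sin(p[2]); L=np.atleast_2d(L); return np.c_[p[0]+c*L[:,0]-sn*L[:,1],p[1]+sn*L[:,0]+c*L[:,1],L[:,2]]
for tag,o in (('top0',[(145,145),(195,165)]),('scene0',[(360,150),(292,142)])):
  for k,(y,zv) in enumerate(((.09,.137),(-.09,.197))):
    n=['-x-y','-x+y','+x-y','+x+y','V-','V+','low+x-y','low+x+y','low-x-y']
    L=[[sx*.025,y+sy*.012,zv+.021] for sx in(-1,1) for sy in(-1,1)]+[[0,y-.012,zv],[0,y+.012,zv],[.025,y-.012,zv-.02],[.025,y+.012,zv-.02],[-.025,y-.012,zv-.02]]
    uv=(proj(load(tag),W(p,L))-np.array(o[k])+.5)*10+np.array([0 if tag=='top0' else 400,300*k])
    print(tag,('stand','rest')[k],{a:tuple(int(q) for q in b) for a,b in zip(n,uv)})
E
```

```text
top0 stand {'-x-y': (121, 250), '-x+y': (46, 221), '+x-y': (189, 98), '+x+y': (115, 69), 'V-': (169, 193), 'V+': (96, 165), 'low+x-y': (216, 137), 'low+x+y': (144, 110), 'low-x-y': (150, 285)}
top0 rest {'-x-y': (166, 520), '-x+y': (86, 489), '+x-y': (234, 358), '+x+y': (155, 328), 'V-': (207, 456), 'V+': (128, 427), 'low+x-y': (246, 395), 'low+x+y': (169, 366), 'low-x-y': (180, 552)}
scene0 stand {'-x-y': (501, 58), '-x+y': (588, 44), '+x-y': (584, 187), '+x+y': (673, 173), 'V-': (526, 184), 'V+': (613, 169), 'low+x-y': (551, 307), 'low+x+y': (638, 293), 'low-x-y': (471, 177)}
scene0 rest {'-x-y': (529, 357), '-x+y': (624, 342), '+x-y': (597, 493), '+x+y': (695, 478), 'V-': (554, 491), 'V+': (649, 476), 'low+x-y': (579, 623), 'low+x+y': (675, 608), 'low-x-y': (513, 487)}
```

Both blocks show the same offset of about 0.7 px, so the column starts on tooth 0 and the rail is at (0.5313, 0.2388) with yaw -0.3045. Saddle V ≈ (0.558, 0.325), rest V ≈ (0.504, 0.153). The shaft centre is (0.5167, -0.2396), with the big gear along -0.219 rad.

```bash
cat >> h.py <<'E'
from scipy.spatial.transform import Rotation as Ro
def plan(P,jaw=None):
    s=arm.read_state(); R=Ro.from_euler('xyz',s['orientation']).as_matrix(); z=R[:,2]
    sh=R.T@(np.array(P)-s['ee_pos'])*100
    print('t',round(s['time_s'],2),'tcp',np.round(s['ee_pos'],4),'q1,q6',np.round(s['qpos'][[0,5]],3),'w',round(s['width'],4),'F',np.round(s['wrist_force'],1))
    print('R',np.round(R,3).tolist(),'shift cm',np.round(sh,2))
    if jaw is not None:
        c=np.array([np.cos(jaw),np.sin(jaw),0]); a=np.arctan2(-c@R[:,1],c@z)  # turn about x: z->cos z - sin y
        print('turn options',[round(a+k*np.pi,3) for k in (-1,0,1)])
E
python3 -c "
from h import *
plan([.5583,.3246,.30],np.pi/2-.3045)"
```

```text
t 0.1 tcp [ 0.1879 -0.5164  0.2079] q1,q6 [-0.937 -0.285] w 0.0853 F [-0.   0.7 -0.4]
R [[-0.001, -0.94, -0.342], [0.002, -0.342, 0.94], [-1.0, 0.0, 0.002]] shift cm [ -9.1  -63.55  66.39]
turn options [np.float64(-2.488), np.float64(0.653), np.float64(3.795)]
```

Request:
carry_out(steps=[8.5,-4.5,0,0,0,8.5,-9.1,0,0,0,8.5,-9.1,-3.4,3.6,0,8.5,-9.1,-6.9,7.2,0,8.5,-9.1,-10.3,10.8,0], grip_force=60)

```text
time_s: 0.6
ee_pos: [0.2481, -0.3783, 0.2986]
orientation: [-0.056, 1.568, 1.862]
wrist_force: [0.7, 1.1, 0.3]
width: 0.0853
```

Request:
carry_out(steps=[8.5,0,-3.4,3.6,0,8.5,0,-6.9,7.2,0,8.5,0,-10.3,10.8,0,8.5,0,-13.8,14.4,0,8.5,0,-17.2,18,0])

```text
time_s: 1.1
ee_pos: [0.3484, -0.149, 0.299]
orientation: [-0.15, 1.568, 1.769]
wrist_force: [2.2, -0.4, -0.1]
width: 0.0847
```

Request:
carry_out(steps=[8.5,0,-3.4,3.6,-0.15,8.5,0,-6.9,7.2,-0.3,8.5,0,-10.3,10.8,-0.45,8.5,0,-13.8,14.4,-0.6,8.5,0,-17.2,18,-0.75])

```text
time_s: 1.6
ee_pos: [0.4486, 0.0802, 0.2994]
orientation: [-0.835, 1.568, 1.84]
wrist_force: [1.6, -0.1, 0.9]
width: 0.0852
```

```bash
python3 -c "
from h import *
plan([.5583,.3246,.30],np.pi/2-.3045)"
```

```text
t 1.6 tcp [0.4486 0.0802 0.2994] q1,q6 [ 0.52  -0.987] w 0.0852 F [ 1.6 -0.1  0.9]
R [[-0.001, -0.45, -0.893], [0.003, -0.893, 0.45], [-1.0, -0.002, 0.002]] shift cm [-1.000e-02 -2.676e+01  1.200e+00]
turn options [np.float64(-1.733), np.float64(1.409), np.float64(4.55)]
```

Request:
carry_out(steps=[8.5,0,-5,0.2,-0.15,8.5,0,-10,0.4,-0.3,8.5,0,-15,0.7,-0.45,8.5,0,-20,0.9,-0.6,8.5,0,-25,1.1,-0.75])

```text
time_s: 2.1
ee_pos: [0.5506, 0.3082, 0.2995]
orientation: [-1.356, 1.568, 2.069]
wrist_force: [1.5, -0.7, 1.9]
width: 0.0849
```

```bash
python3 -c "
from h import *
plan([.5583,.3246,.30],np.pi/2-.3045); print(arm.read_state()['qpos'])"
```

```text
t 2.1 tcp [0.5506 0.3082 0.2995] q1,q6 [ 0.756 -0.473] w 0.0849 F [ 1.5 -0.7  1.9]
R [[-0.001, 0.279, -0.96], [0.002, -0.96, -0.279], [-1.0, -0.002, 0.001]] shift cm [-0.05 -1.36 -1.2 ]
turn options [np.float64(-0.983), np.float64(2.158), np.float64(5.3)]
[ 0.75600496  0.42747814  0.58407966 -0.00248632 -1.72674855 -0.47331154]
```

Request:
carry_out(steps=[8.5,0,-1.4,-1.2,-0.15,8.5,0,-1.4,-1.2,-0.3,8.5,0,-1.4,-1.2,-0.45,8.5,0,-1.4,-1.2,-0.6,8.5,0,-1.4,-1.2,-0.75])

```text
time_s: 2.6
ee_pos: [0.5581, 0.3251, 0.2987]
orientation: [-1.575, 1.568, 2.599]
wrist_force: [0.1, 0.1, -0.2]
width: 0.0851
```

```bash
python3 -c "
from h import *
plan([.5583,.3246,.30],np.pi/2-.3045)"
```

```text
t 2.6 tcp [0.5581 0.3251 0.2987] q1,q6 [0.767 0.265] w 0.0851 F [ 0.1  0.1 -0.2]
R [[-0.002, 0.859, -0.512], [0.001, -0.512, -0.859], [-1.0, -0.003, -0.0]] shift cm [-0.13  0.04  0.04]
turn options [np.float64(-0.233), np.float64(2.908), np.float64(6.05)]
```

Request:
carry_out(steps=[8.5,2,0,0,-0.12,8.5,5,0,0,-0.23,8.5,9,0,0,-0.23,8.5,13,0,0,-0.23,8.5,15,0,0,-0.23])

```text
time_s: 3.1
ee_pos: [0.5555, 0.3242, 0.1439]
orientation: [-1.007, 1.562, -2.886]
wrist_force: [-0.7, -0.1, -1.2]
width: 0.0847
```

```bash
python3 -c "
from h import *
plan([.5583,.3246,.11],np.pi/2-.3045)
m=np.hstack([(grab('top','top1'),crop('top1',135,125,80,120,5))[1],(grab('scene','scene1'),crop('scene1',330,110,80,120,5))[1]]);cv2.imwrite('pics/m4.png',m)"
```

```text
t 3.1 tcp [0.5555 0.3242 0.1439] q1,q6 [0.768 0.496] w 0.0847 F [-0.7 -0.1 -1.2]
R [[-0.008, 0.953, -0.303], [-0.002, -0.303, -0.953], [-1.0, -0.007, 0.005]] shift cm [ 3.39  0.27 -0.14]
turn options [np.float64(-0.004), np.float64(3.138), np.float64(6.279)]
```

View pics/m4.png

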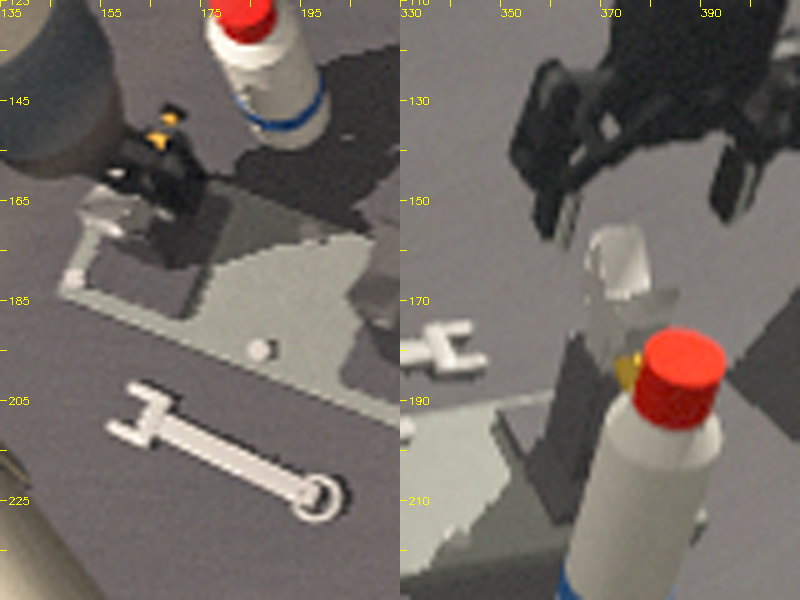

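The picture shows the open fingers straddling the saddle (scene crop ~(373,160)). Next: descend and close.

Request:
carry_out(steps=[8.5,1.7,0.3,-0.1,0,8.5,3.4,0.3,-0.1,0,8.5,3.4,0.3,-0.1,0,8.5,3.4,0.3,-0.1,0,5,3.4,0.3,-0.1,0])

```text
time_s: 3.7
ee_pos: [0.5594, 0.3245, 0.1123]
orientation: [-0.983, 1.564, -2.862]
wrist_force: [0.8, 0.2, 0.3]
width: 0.073
```

Request:
carry_out(steps=[4,0,0,0,0,2.8,0,0,0,0,2.8,0,0,0,0,2.8,0,0,0,0,2.8,0,0,0,0])

```text
time_s: 4.2
ee_pos: [0.5593, 0.3244, 0.1123]
orientation: [-0.978, 1.564, -2.857]
wrist_force: [0.5, 0.2, -0.5]
width: 0.0277
```

Request:
carry_out(steps=[1.5,0,0,0,0,1.5,0,0,0,0,1.5,0,0,0,0,1.5,0,0,0,0,1.5,0,0,0,0])

```text
time_s: 4.7
ee_pos: [0.5593, 0.3242, 0.1126]
orientation: [-0.942, 1.564, -2.821]
wrist_force: [-1.8, -1.8, 4.6]
width: 0.0222
```

```bash
python3 -c "
from h import *
plan([.5583,.3246,.11],np.pi/2-.3045)"
```

```text
t 4.7 tcp [0.5593 0.3242 0.1126] q1,q6 [0.765 0.499] w 0.0222 F [-1.8 -1.8  4.6]
R [[-0.007, 0.953, -0.303], [-0.002, -0.303, -0.953], [-1.0, -0.006, 0.004]] shift cm [ 0.26 -0.1  -0.01]
turn options [np.float64(-0.003), np.float64(3.138), np.float64(6.28)]
```

Request:
carry_out(steps=[1.5,-0.6,0,0,0,1.5,-1.4,0,0,0,1.5,-2.2,0,0,0,1.5,-3,0,0,0,1.5,-3,0,0,0])

```text
time_s: 5.2
ee_pos: [0.5592, 0.3242, 0.1436]
orientation: [-0.96, 1.564, -2.839]
wrist_force: [-0.4, -0.6, -4.2]
width: 0.0223
```

```bash
python3 -c "
from h import *
plan([.5583,.3246,.11])
m=np.hstack([(grab('top','top2'),crop('top2',135,125,80,120,5))[1],(grab('scene','scene2'),crop('scene2',330,110,80,120,5))[1]]);cv2.imwrite('pics/m5.png',m)"
```

```text
t 5.2 tcp [0.5592 0.3242 0.1436] q1,q6 [0.765 0.499] w 0.0223 F [-0.4 -0.6 -4.2]
R [[-0.007, 0.953, -0.303], [-0.002, -0.303, -0.953], [-1.0, -0.006, 0.004]] shift cm [ 3.36 -0.08 -0.02]
```

View pics/m5.png

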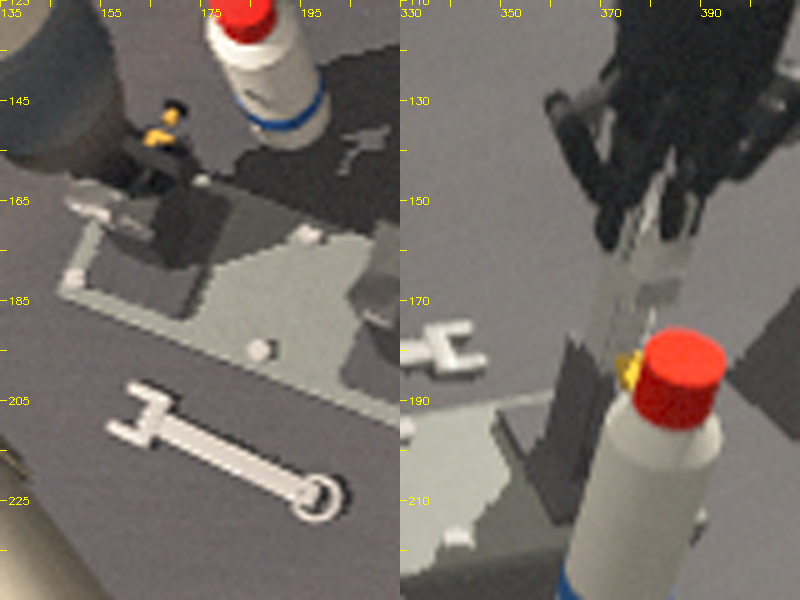

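The column is lifting with the gripper (now ≈31 mm). I'll continue to about 63.5 mm.

Request:
carry_out(steps=[1.5,-0.8,0,0,0,1.5,-1.6,0,0,0,1.5,-2.4,0,0,0,1.5,-3,0,0,0,1.5,-3.2,0,0,0])

```text
time_s: 5.8
ee_pos: [0.5592, 0.3242, 0.1763]
orientation: [-0.979, 1.564, -2.857]
wrist_force: [-1.2, -0.9, -4.2]
width: 0.0223
```

Request:
carry_out(steps=[1.5,0,0,0,0,1.5,0,0,0,0])

```text
time_s: 6.0
ee_pos: [0.5592, 0.3242, 0.1764]
orientation: [-0.989, 1.564, -2.867]
wrist_force: [-0.5, -1.2, -5.2]
width: 0.0222
```

```bash
python3 -c "
from h import *
plan([.5593,.3242,.176])
a=crop('scene0',345,130,60,60,6);grab('scene','scene3');b=crop('scene3',345,130,60,60,6)
# horn of rest tracked? report shift of exposed saddle/column patch below fingers
cv2.imwrite('pics/m6.png',np.hstack([a,b]))"
```

```text
t 6.0 tcp [0.5592 0.3242 0.1764] q1,q6 [0.765 0.499] w 0.0222 F [-0.5 -1.2 -5.2]
R [[-0.006, 0.953, -0.303], [-0.002, -0.303, -0.953], [-1.0, -0.006, 0.004]] shift cm [ 0.04  0.01 -0.  ]
```

Request:
carry_out(steps=[1.5,0.15,0,0,0,1.5,0.3,0,0,0,1.5,0.3,0,0,0,5,0.3,0,0,0,7,0.3,0,0,0])

```text
time_s: 6.55
ee_pos: [0.5599, 0.3246, 0.1747]
orientation: [-1.134, 1.567, -3.012]
wrist_force: [0.5, -0.2, 0.5]
width: 0.0502
```

Request:
carry_out(steps=[8.5,0,0,0,0,8.5,0,0,0,0,8.5,0,0,0,0,8.5,0,0,0,0,8.5,0,0,0,0])

```text
time_s: 7.05
ee_pos: [0.5599, 0.3246, 0.1746]
orientation: [-1.133, 1.567, -3.011]
wrist_force: [-0.0, 0.1, -0.2]
width: 0.0852
```

Request:
carry_out(steps=[8.5,-3,0,0,0,8.5,-7,0,0,0,8.5,-11,0,0,0,8.5,-13,0,0,0,8.5,-13,0,0,0])

```text
time_s: 7.55
ee_pos: [0.5616, 0.3252, 0.3087]
orientation: [2.958, 1.567, 1.08]
wrist_force: [-0.9, 0.3, 0.4]
width: 0.0851
```

```bash
python3 - <<'E'
from h import *
plan([.5167,-.2396,.30],-.219+np.pi/2)
p=[.5313,.2388,-.3045]
def W(p,L): 
    c,sn=np.cos(p[2]),np.sin(p[2]); L=np.atleast_2d(L); return np.c_[p[0]+c*L[:,0]-sn*L[:,1],p[1]+sn*L[:,0]+c*L[:,1],L[:,2]]
def blk(y,z,c): return (W(p,[[-.025,y-.012,z],[.025,y-.012,z],[.025,y+.012,z],[-.025,y+.012,z],[-.025,y-.012,z]]),c)
pts=[blk(-.09,.218,(255,0,255)),blk(.09,.218,(0,255,0)),blk(.09,.206,(0,0,255))]
grab('scene','scene4');grab('top','top4')
cv2.imwrite('pics/m7.png',np.vstack([np.hstack([crop('scene4',290,120,100,60,4),crop('scene4',290,120,100,60,4,pts)]),np.hstack([crop('top4',140,140,100,60,4),crop('top4',140,140,100,60,4,pts)])]))
E
```

```text
t 7.55 tcp [0.5616 0.3252 0.3087] q1,q6 [0.764 0.498] w 0.0851 F [-0.9  0.3  0.4]
R [[0.002, 0.953, -0.303], [0.004, -0.303, -0.953], [-1.0, 0.001, -0.004]] shift cm [ 0.66 12.83 55.19]
turn options [np.float64(-0.089), np.float64(3.053), np.float64(6.194)]
```

View pics/m7.png

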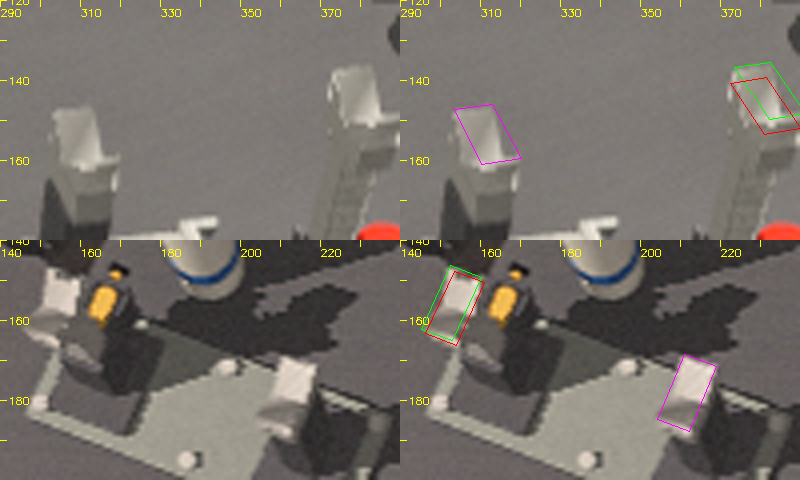

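The saddle top matches the fifth-tooth outline (green, scene (373,137)), level with the rest. On to the shaft.

Request:
carry_out(steps=[8.5,0.6,1.1,4.9,0,8.5,0.6,2.2,9.7,0,8.5,0.6,3.4,14.6,0,8.5,0.6,4.5,19.4,0,8.5,0.6,5.6,24.3,0])

```text
time_s: 8.15
ee_pos: [0.5389, 0.0746, 0.2968]
orientation: [-1.145, 1.564, -3.022]
wrist_force: [0.5, 0.1, 0.4]
width: 0.0852
```

Request:
carry_out(steps=[8.5,0,1.1,4.9,0,8.5,0,2.2,9.7,0,8.5,0,3.4,14.6,0,8.5,0,4.5,19.4,0,8.5,0,5.6,24.3,-0.09])

```text
time_s: 8.65
ee_pos: [0.5177, -0.1741, 0.2956]
orientation: [-1.326, 1.561, -3.112]
wrist_force: [2.4, -0.6, -0.3]
width: 0.0849
```

```bash
python3 -c "
from h import *
plan([.5167,-.2396,.15],-.219+np.pi/2)"
```

```text
t 8.65 tcp [ 0.5177 -0.1741  0.2956] q1,q6 [-0.037  1.393] w 0.0849 F [ 2.4 -0.6 -0.3]
R [[-0.01, 0.977, -0.214], [-0.0, -0.214, -0.977], [-1.0, -0.01, 0.002]] shift cm [14.56  1.44  6.38]
turn options [np.float64(-6.28), np.float64(-3.138), np.float64(0.004)]
```

Request:
carry_out(steps=[8.5,0,0.9,4,0,8.5,1,1.4,6.4,0,8.5,5,1.4,6.4,0,8.5,10,1.4,6.4,0,8.5,14,1.4,6.4,0])

```text
time_s: 9.15
ee_pos: [0.5141, -0.2393, 0.1513]
orientation: [-1.472, 1.557, 3.024]
wrist_force: [-0.4, 1.0, -0.4]
width: 0.0848
```

```bash
python3 -c "
from h import *
plan([.5167,-.2396,.043],-.219+np.pi/2)
m=np.hstack([(grab('top','top5'),crop('top5',290,140,100,100,4))[1],(grab('scene','scene5'),crop('scene5',110,200,100,100,4))[1]]);cv2.imwrite('pics/m8.png',m)"
```

```text
t 9.15 tcp [ 0.5141 -0.2393  0.1513] q1,q6 [-0.159  1.514] w 0.0848 F [-0.4  1.  -0.4]
R [[-0.014, 0.977, -0.215], [0.002, -0.215, -0.977], [-1.0, -0.014, 0.001]] shift cm [10.82  0.41 -0.04]
turn options [np.float64(-6.281), np.float64(-3.139), np.float64(0.002)]
```

View pics/m8.png

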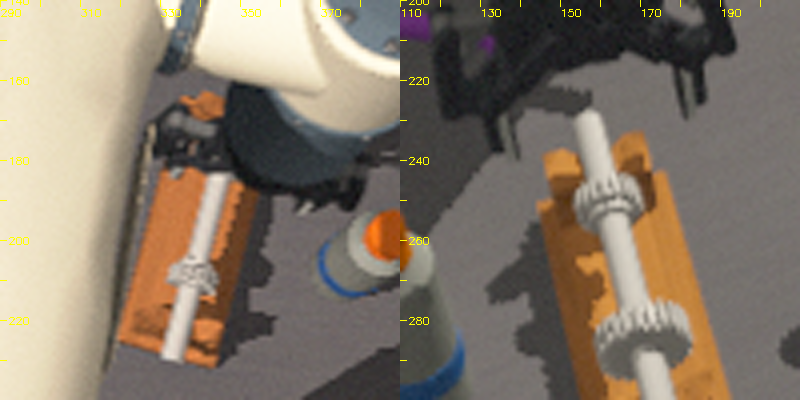

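Request:
carry_out(steps=[8.5,3,0.4,0,0,8.5,6.5,0.4,0,0,8.5,9.5,0.4,0,0,8.5,10.7,0.4,0,0,8.5,10.7,0.4,0,0])

```text
time_s: 9.75
ee_pos: [0.5121, -0.2383, 0.0407]
orientation: [-1.533, 1.544, 2.964]
wrist_force: [0.2, -0.2, -0.8]
width: 0.0852
```

```bash
python3 -c "
from h import *
plan([.5167,-.2396,.043],-.219+np.pi/2)"
```

```text
t 9.75 tcp [ 0.5121 -0.2383  0.0407] q1,q6 [-0.159  1.514] w 0.0852 F [ 0.2 -0.2 -0.8]
R [[-0.026, 0.976, -0.214], [0.005, -0.214, -0.977], [-1.0, -0.027, 0.001]] shift cm [-0.24  0.48  0.03]
turn options [np.float64(-6.28), np.float64(-3.139), np.float64(0.003)]
```

Request:
carry_out(steps=[8.5,-0.2,0.4,0,0,8.5,-0.2,0.4,0,0,6,-0.2,0.4,0,0,4,-0.2,0.4,0,0,2.5,-0.2,0.4,0,0], grip_force=80)

```text
time_s: 10.25
ee_pos: [0.5161, -0.2392, 0.043]
orientation: [-1.533, 1.544, 2.963]
wrist_force: [0.1, -0.1, -0.3]
width: 0.0434
```

Request:
carry_out(steps=[1,0,0,0,0,1,0,0,0,0,1,0,0,0,0,1,0,0,0,0,1,0,0,0,0])

```text
time_s: 10.75
ee_pos: [0.5159, -0.2407, 0.0437]
orientation: [-1.44, 1.544, 3.057]
wrist_force: [-1.7, -5.0, 2.6]
width: 0.0112
```

Request:
carry_out(steps=[1,0,0,0,0,1,0,0,0,0,1,0,0,0,0])

```text
time_s: 11.05
ee_pos: [0.5157, -0.2409, 0.0437]
orientation: [-1.425, 1.544, 3.072]
wrist_force: [-1.2, -2.9, -0.6]
width: 0.011
```

```bash
python3 -c "
from h import *
plan([.5167,-.2396,.043],-.219+np.pi/2)"
```

```text
t 11.05 tcp [ 0.5157 -0.2409  0.0437] q1,q6 [-0.161  1.514] w 0.011 F [-1.2 -2.9 -0.6]
R [[-0.027, 0.976, -0.214], [0.002, -0.214, -0.977], [-1.0, -0.026, 0.004]] shift cm [ 0.07  0.07 -0.15]
turn options [np.float64(-6.28), np.float64(-3.138), np.float64(0.003)]
```

```bash
python3 -c "
from h import *
m=np.hstack([(grab('top','top6'),crop('top6',310,150,50,75,8))[1],(grab('scene','scene6'),crop('scene6',140,220,50,75,8))[1]]);cv2.imwrite('pics/m9.png',m)"
```

```text
(no output)
```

View pics/m9.png

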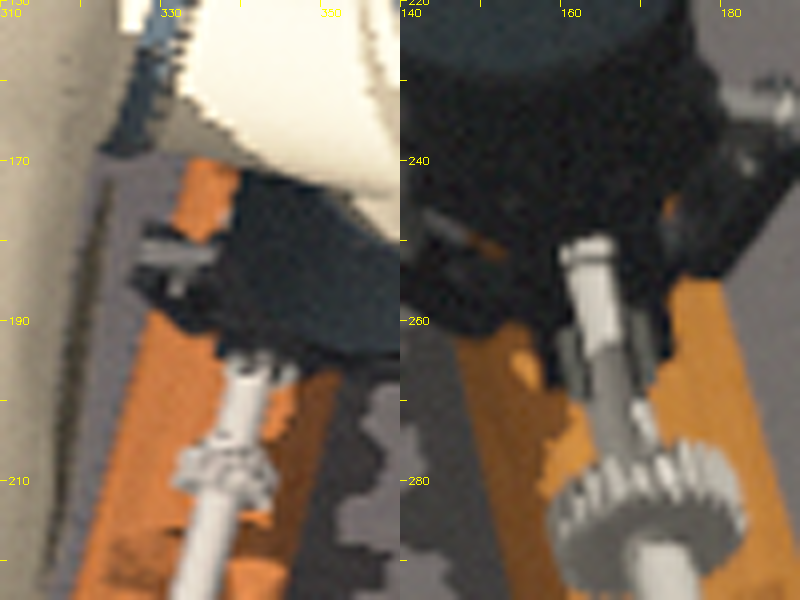

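Request:
carry_out(steps=[1,-0.5,0,0,0,1,-1.5,0,0,0,1,-2.5,0,0,0,1,-4,0,0,0,1,-5,0,0,0])

```text
time_s: 11.65
ee_pos: [0.5176, -0.2409, 0.0952]
orientation: [-1.426, 1.546, 3.07]
wrist_force: [0.1, 0.3, -7.5]
width: 0.0113
```

```bash
python3 -c "
from h import *
plan([.5313,.2388,.285],-.3045)
m=np.hstack([(grab('top','top7'),crop('top7',290,140,100,120,4))[1],(grab('scene','scene7'),crop('scene7',110,190,100,120,4))[1]]);cv2.imwrite('pics/m10.png',m)"
```

```text
t 11.65 tcp [ 0.5176 -0.2409  0.0952] q1,q6 [-0.16   1.515] w 0.0113 F [ 0.1  0.3 -7.5]
R [[-0.025, 0.977, -0.214], [0.002, -0.214, -0.977], [-1.0, -0.025, 0.004]] shift cm [-18.92  -9.39 -47.08]
turn options [np.float64(-4.623), np.float64(-1.482), np.float64(1.66)]
```

View pics/m10.png

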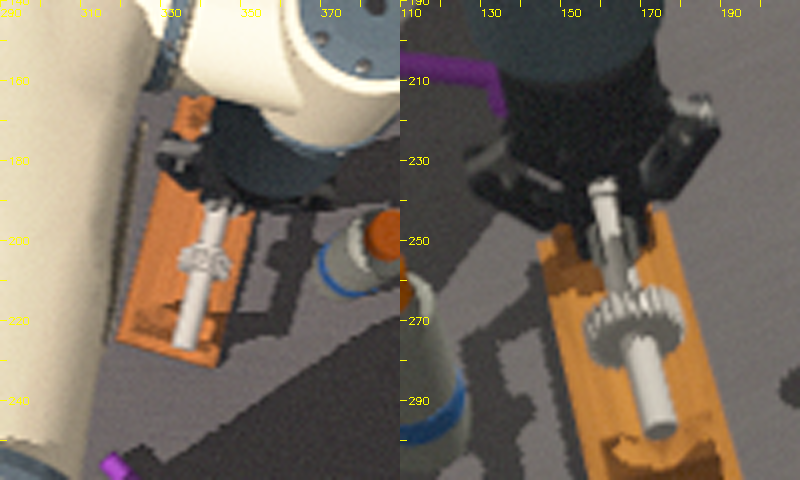

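Request:
carry_out(steps=[1,-3,0,0,0,1,-7,0,0,0,1,-11,0,0,0,1,-15,0,0,0,1,-19,0,0,0])

```text
time_s: 12.25
ee_pos: [0.5229, -0.2417, 0.2889]
orientation: [-1.332, 1.551, -3.118]
wrist_force: [1.2, -0.4, 0.9]
width: 0.0097
```

Request:
carry_out(steps=[1,0,-0.4,-2,0.1,1,0,-1.2,-6,0.2,1,0,-2,-10,0.3,1,0,-2.8,-14,0.4,1,0,-3.6,-18,0.5])

```text
time_s: 12.75
ee_pos: [0.5265, -0.0569, 0.2901]
orientation: [-0.807, 1.554, -3.097]
wrist_force: [-0.1, 0.5, 0.2]
width: 0.0099
```

```bash
python3 -c "
from h import *
plan([.5313,.2388,.285],-.3045)"
```

```text
t 12.75 tcp [ 0.5265 -0.0569  0.2901] q1,q6 [0.186 0.664] w 0.0099 F [-0.1  0.5  0.2]
R [[-0.016, 0.752, -0.659], [-0.001, -0.659, -0.752], [-1.0, -0.012, 0.011]] shift cm [  0.48 -19.12 -22.56]
turn options [np.float64(-5.128), np.float64(-1.986), np.float64(1.156)]
```

```bash
python3 - <<'E'
from h import *
t,s=grab('top','top8'),grab('scene','scene8')
c=np.array([.5167,-.2396,.062]);u=np.array([.976,-.2175,0])
for tag,d,ref in (('scene',s,load('scene0')),('top',t,load('top0'))):
    print(tag)
    for o in (-.11,-.07,-.02,0,.02,.05,.08,.11):
        q=np.round(proj(d,c+u*o)[0]).astype(int); print(o,q,d['img'][q[1],q[0]],ref['img'][q[1],q[0]])
# held shaft expected place
R=Ro.from_euler('xyz',arm.read_state()['orientation']).as_matrix(); g=arm.read_state()['ee_pos']-.019*R[:,0]
for o in (-.1,-.07,.03,.05,.07,.1):
    P=g+o*R[:,1]; 
    for n,d in (('s',s),('t',t)):
        q=np.round(proj(d,P)[0]).astype(int); print(n,o,q,d['img'][q[1],q[0]] if 0<=q[0]<512 and 0<=q[1]<384 else None)
# changed regions vs initial in scene, bottom area
for n,d,r in (('scene',s,load('scene0')),('top',t,load('top0'))):
    df=(np.abs(d['img'].astype(int)-r['img']).max(2)>35).astype(np.uint8); k,_,st,ce=cv2.connectedComponentsWithStats(df)
    print(n,[(st[i].tolist()) for i in range(1,k) if st[i][4]>40])
E
```

```text
scene
-0.11 [158 231] [219 212 199] [214 208 197]
-0.07 [161 243] [223 217 205] [214 208 195]
-0.02 [165 259] [226 220 207] [211 206 193]
0 [167 266] [229 224 211] [210 204 192]
0.02 [169 273] [230 224 211] [211 205 192]
0.05 [171 284] [105 100  95] [95 90 85]
0.08 [174 295] [119 114 107] [210 202 190]
0.11 [177 307] [99 98 90] [193 188 175]
top
-0.11 [333 228] [206 195 186] [227 217 204]
-0.07 [336 216] [214 199 188] [226 217 205]
-0.02 [340 200] [212 198 188] [226 217 204]
0 [342 194] [205 195 181] [223 216 201]
0.02 [343 188] [213 197 189] [228 220 206]
0.05 [346 179] [152 145 136] [207 195 182]
0.08 [348 171] [179 166 156] [226 217 205]
0.11 [350 162] [118 112 106] [225 216 203]
s -0.1 [248 128] [34 31 32]
t -0.1 [261 192] [102  93  92]
s -0.07 [246 137] [32 36 36]
t -0.07 [269 184] [48 49 49]
s 0.03 [237 169] [123 117 114]
t 0.03 [296 158] [49 56 60]
s 0.05 [235 176] [121 119 114]
t 0.05 [301 153] [48 55 56]
s 0.07 [233 183] [122 117 111]
t 0.07 [306 148] [58 62 66]
s 0.1 [229 194] [123 115 112]
t 0.1 [314 140] [103 105 107]
scene [[0, 0, 20, 58, 707], [146, 0, 38, 84, 1752], [185, 0, 90, 160, 6076], [257, 15, 14, 11, 42], [245, 33, 24, 8, 81], [196, 43, 6, 26, 46], [130, 67, 16, 26, 176], [128, 89, 18, 24, 243], [138, 110, 11, 13, 80], [188, 129, 11, 19, 84], [98, 133, 37, 27, 327], [375, 140, 15, 12, 68], [142, 149, 64, 58, 1072], [371, 159, 11, 12, 63], [81, 161, 53, 42, 618], [37, 211, 49, 40, 356], [64, 222, 61, 57, 645], [321, 232, 23, 25, 307], [24, 243, 12, 9, 69], [3, 258, 22, 14, 158], [20, 280, 145, 104, 7371], [171, 291, 12, 19, 121], [160, 298, 11, 9, 70], [0, 301, 19, 27, 285]]
top [[178, 70, 334, 314, 38723], [344, 124, 136, 147, 6015], [147, 147, 21, 23, 203], [346, 160, 14, 13, 90], [252, 177, 6, 14, 52], [299, 269, 38, 24, 351], [134, 326, 66, 58, 3311]]
```

The wrist force has fallen to 0 and the opening is at the commanded 1 cm, so the shaft slipped out and seems to be back in or near the cradle. My 1.0 cm opening command left too little squeeze. I'll use the last view to look there.

Request:
carry_out(steps=[5,0,-0.8,-1,0,8.5,0,-4,-4,0,8.5,0,-8,-8,0,8.5,0,-8,-8,0,8.5,0,-8,-8,0])

```text
time_s: 13.35
ee_pos: [0.5189, 0.0593, 0.291]
orientation: [-0.886, 1.556, 3.115]
wrist_force: [-0.6, -0.5, 0.1]
width: 0.0812
```

```bash
python3 -c "
from h import *
plan([.5167,-.2396,.30],-.219+np.pi/2)
m=np.hstack([(grab('top','top9'),crop('top9',285,130,100,150,4))[1],(grab('scene','scene9'),crop('scene9',110,205,100,150,4))[1]]);cv2.imwrite('pics/m11.png',m)"
```

```text
t 13.35 tcp [0.5189 0.0593 0.291 ] q1,q6 [0.409 0.451] w 0.0812 F [-0.6 -0.5  0.1]
R [[-0.015, 0.758, -0.652], [0.0, -0.652, -0.758], [-1.0, -0.011, 0.009]] shift cm [-0.91 19.32 22.8 ]
turn options [np.float64(-0.492), np.float64(2.65), np.float64(5.791)]
```

View pics/m11.png

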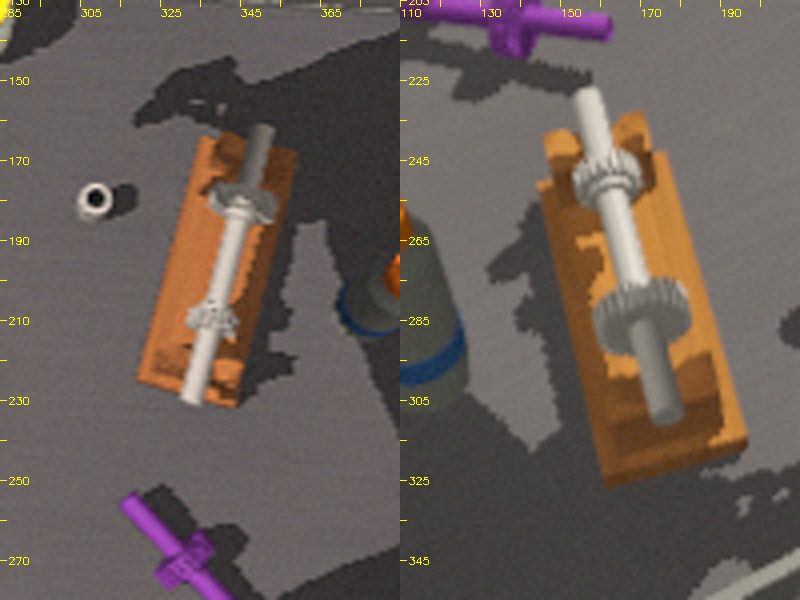

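The last view shows the shaft safely back in the cradle: big gear at top (345,180), small gear at (337.5,210), about 2.5 mm nearer the robot. Nothing else was disturbed, so I'll regrasp with full closure.

Request:
carry_out(steps=[8.5,0,3,3.6,0,8.5,0,6.2,7.2,0,8.5,0,9.3,10.9,0,8.5,0,12.4,14.6,0,8.5,0,15.5,18.3,0])

```text
time_s: 13.95
ee_pos: [0.5155, -0.1859, 0.2914]
orientation: [-0.819, 1.557, -3.106]
wrist_force: [0.3, 0.5, 0.3]
width: 0.0851
```

Request:
carry_out(steps=[8.5,0,2,2.4,-0.12,8.5,0,3.6,4.2,-0.25,8.5,0,3.6,4.2,-0.37,8.5,0,3.6,4.2,-0.49,8.5,0,3.6,4.2,-0.49])

```text
time_s: 14.45
ee_pos: [0.5144, -0.2432, 0.2917]
orientation: [-1.275, 1.557, -3.073]
wrist_force: [0.0, -0.0, 0.2]
width: 0.0848
```

```bash
python3 -c "
from h import *
plan([.5143,-.2391,.16],-.219+np.pi/2)"
```

```text
t 14.45 tcp [ 0.5144 -0.2432  0.2917] q1,q6 [-0.165  1.508] w 0.0848 F [ 0.  -0.   0.2]
R [[-0.014, 0.974, -0.225], [-0.001, -0.225, -0.974], [-1.0, -0.013, 0.004]] shift cm [13.16  0.08 -0.45]
turn options [np.float64(-0.008), np.float64(3.133), np.float64(6.275)]
```

Request:
carry_out(steps=[8.5,3,0.2,-0.4,0,8.5,7,0.2,-0.4,0,8.5,11,0.2,-0.4,0,8.5,13.2,0.2,-0.4,0,8.5,13.2,0.2,-0.4,0])

```text
time_s: 14.95
ee_pos: [0.5128, -0.2398, 0.1563]
orientation: [-1.391, 1.55, 3.09]
wrist_force: [-0.7, -0.2, 0.7]
width: 0.0855
```

Request:
carry_out(steps=[8.5,3,0.2,0,0,8.5,6.5,0.3,0,0,8.5,9.5,0.4,0,0,8.5,11.5,0.4,0,0,8.5,11.5,0.4,0,0])

```text
time_s: 15.45
ee_pos: [0.5133, -0.2408, 0.0401]
orientation: [-1.406, 1.547, 3.073]
wrist_force: [-0.4, -0.6, 0.6]
width: 0.085
```

```bash
python3 -c "
from h import *
plan([.5143,-.2391,.042],-.219+np.pi/2)"
```

```text
t 15.45 tcp [ 0.5133 -0.2408  0.0401] q1,q6 [-0.161  1.497] w 0.085 F [-0.4 -0.6  0.6]
R [[-0.024, 0.973, -0.231], [0.002, -0.231, -0.973], [-1.0, -0.023, 0.004]] shift cm [-0.19  0.05 -0.19]
turn options [np.float64(-0.014), np.float64(3.127), np.float64(6.269)]
```

Request:
carry_out(steps=[8.5,-0.2,0,-0.2,-0.01,6,-0.2,0,-0.2,-0.01,4,-0.2,0,-0.2,-0.01,2.5,-0.2,0,-0.2,-0.01,2.5,-0.2,0,-0.2,-0.01], grip_force=80)

```text
time_s: 15.95
ee_pos: [0.5141, -0.239, 0.0427]
orientation: [-1.41, 1.548, 3.079]
wrist_force: [0.7, 0.4, -0.7]
width: 0.0275
```

Request:
carry_out(steps=[0,0,0,0,0,0,0,0,0,0,0,0,0,0,0,0,0,0,0,0,0,0,0,0,0])

```text
time_s: 16.45
ee_pos: [0.5138, -0.2404, 0.0434]
orientation: [-1.314, 1.547, -3.108]
wrist_force: [-2.7, -4.9, 2.8]
width: 0.0104
```

Request:
carry_out(steps=[0,0,0,0,0,0,0,0,0,0,0,0,0,0,0])

```text
time_s: 16.75
ee_pos: [0.5137, -0.2405, 0.0434]
orientation: [-1.304, 1.547, -3.098]
wrist_force: [-1.0, -2.8, -0.2]
width: 0.0101
```

Request:
carry_out(steps=[0,-0.5,0,0,0,0,-1,0,0,0,0,-1.5,0,0,0,0,-2,0,0,0,0,-2,0,0,0])

```text
time_s: 17.25
ee_pos: [0.5148, -0.2405, 0.0642]
orientation: [-1.288, 1.549, -3.082]
wrist_force: [0.7, 0.1, -7.3]
width: 0.0106
```

Request:
carry_out(steps=[0,0,0,0,0,0,0,0,0,0,0,0,0,0,0])

```text
time_s: 17.55
ee_pos: [0.5146, -0.2404, 0.064]
orientation: [-1.299, 1.548, -3.093]
wrist_force: [1.1, -0.7, -7.7]
width: 0.0105
```

Request:
carry_out(steps=[0,-0.7,0,0,0,0,-2,0,0,0,0,-3.5,0,0,0,0,-5,0,0,0,0,-6,0,0,0])

```text
time_s: 18.05
ee_pos: [0.5164, -0.2406, 0.1256]
orientation: [-1.263, 1.55, -3.057]
wrist_force: [-0.4, 0.5, -7.3]
width: 0.0104
```

Request:
carry_out(steps=[0,-1,0,0,0,0,-2.4,0,0,0,0,-4,0,0,0,0,-5.5,0,0,0,0,-6.5,0,0,0])

```text
time_s: 18.55
ee_pos: [0.5181, -0.2406, 0.1919]
orientation: [-1.24, 1.551, -3.034]
wrist_force: [0.2, -1.0, -7.4]
width: 0.0102
```

Request:
carry_out(steps=[0,-1,0,0,0,0,-2.4,0,0,0,0,-4,0,0,0,0,-5.5,0,0,0,0,-6.5,0,0,0])

```text
time_s: 19.05
ee_pos: [0.5195, -0.2405, 0.258]
orientation: [-1.218, 1.552, -3.012]
wrist_force: [-0.2, -0.5, -6.7]
width: 0.0101
```

Request:
carry_out(steps=[0,-1,0,0,0,0,-2,0,0,0,0,-3,0,0,0,0,-3,0,0,0,0,-3,0,0,0])

```text
time_s: 19.55
ee_pos: [0.5201, -0.2403, 0.2878]
orientation: [-1.242, 1.552, -3.036]
wrist_force: [-0.5, 0.7, -7.4]
width: 0.0103
```

```bash
python3 -c "
from h import *
plan([.5313,.2388,.285],-.3045)"
```

```text
t 19.55 tcp [ 0.5201 -0.2403  0.2878] q1,q6 [-0.157  1.505] w 0.0103 F [-0.5  0.7 -7.4]
R [[-0.019, 0.975, -0.221], [-0.002, -0.221, -0.975], [-1.0, -0.018, 0.006]] shift cm [  0.16  -9.5  -46.98]
turn options [np.float64(-4.631), np.float64(-1.489), np.float64(1.652)]
```

Request:
carry_out(steps=[0,0,-0.2,-1,0,0,0,-0.7,-3.5,0,0,0,-1.5,-7.2,0,0,0,-2.3,-11.2,0,0,0,-3.1,-15.2,0])

```text
time_s: 20.05
ee_pos: [0.5228, -0.0833, 0.2868]
orientation: [-1.267, 1.551, -3.061]
wrist_force: [0.0, -0.1, -6.1]
width: 0.0102
```

Request:
carry_out(steps=[0,0,-0.8,-4,0,0,0,-1.6,-8,0,0,0,-2.4,-12,0,0,0,-3.2,-16,0,0,0,-4,-20,0])

```text
time_s: 20.55
ee_pos: [0.5272, 0.1227, 0.286]
orientation: [-1.27, 1.55, -3.064]
wrist_force: [0.9, -0.4, -7.2]
width: 0.0102
```

Request:
carry_out(steps=[0,0,-0.7,-3.5,0,0,0,-1.3,-6.5,0,0,0,-1.8,-9,0,0,0,-2,-10,0,0,0,-2,-10,0])

```text
time_s: 21.05
ee_pos: [0.5291, 0.2263, 0.2846]
orientation: [-1.25, 1.548, -3.041]
wrist_force: [0.2, -0.5, -6.7]
width: 0.0107
```

Request:
carry_out(steps=[0,0,0,0,0.05,0,0,0,0,0.15,0,0,0,0,0.26,0,0,0,0,0.37,0,0,0,0,0.48])

```text
time_s: 21.55
ee_pos: [0.5289, 0.2252, 0.2846]
orientation: [-0.747, 1.548, -3.024]
wrist_force: [-0.1, -0.6, -5.7]
width: 0.01
```

```bash
python3 -c "
from h import *
plan([.5313,.2388,.285],-.3045)"
```

```text
t 21.55 tcp [0.5289 0.2252 0.2846] q1,q6 [0.666 0.197] w 0.01 F [-0.1 -0.6 -5.7]
R [[-0.023, 0.761, -0.649], [-0.003, -0.649, -0.761], [-1.0, -0.016, 0.017]] shift cm [-0.05 -0.7  -1.19]
turn options [np.float64(-5.114), np.float64(-1.972), np.float64(1.169)]
```

Request:
carry_out(steps=[0,0,-0.3,-0.5,0.12,0,0,-0.7,-1.1,0.24,0,0,-0.7,-1.1,0.36,0,0,-0.7,-1.1,0.48,0,0,-0.7,-1.1,0.6])

```text
time_s: 22.05
ee_pos: [0.5305, 0.2372, 0.2845]
orientation: [-0.12, 1.547, -3.003]
wrist_force: [0.1, 0.3, -7.8]
width: 0.0103
```

Request:
carry_out(steps=[0,0,0,0,0.12,0,0,0,0,0.24,0,0,0,0,0.36,0,0,0,0,0.48,0,0,0,0,0.55])

```text
time_s: 22.55
ee_pos: [0.5304, 0.2361, 0.2845]
orientation: [0.449, 1.547, -2.989]
wrist_force: [1.3, -1.0, -7.3]
width: 0.0102
```

Request:
carry_out(steps=[0,0,0,0,0,0,0,0,0,0])

```text
time_s: 22.75
ee_pos: [0.5303, 0.2354, 0.2845]
orientation: [0.458, 1.547, -2.979]
wrist_force: [0.3, 0.2, -6.6]
width: 0.0101
```

```bash
python3 - <<'E'
from h import *
plan([.5313,.2388,.225],-.3045)
t,s=grab('top','topA'),grab('scene','sceneA')
# fit the held shaft: score bright pixels along projected axis for tilt/offset
st=arm.read_state();R=Ro.from_euler('xyz',st['orientation']).as_matrix(); g=st['ee_pos']-.019*R[:,0]
h=np.array([R[0,1],R[1,1],0]);h/=np.linalg.norm(h);Z=np.array([0,0,1.])
for n,d in (('s',s),('t',t)):
  gray=d['img'].astype(int).min(2)
  for side in (1,-1):
    for o in (.07,.085,.1,.107,.113,.119,.125):
      q=proj(d,g+h*side*o)[0]; col=[int(cv2.getRectSubPix(gray.astype(np.uint8),(1,1),(float(q[0]),float(q[1]+k)))[0,0]) for k in range(-8,9)]
      print(n,side*o,np.round(q,1),col)
E
```

```text
t 22.75 tcp [0.5303 0.2354 0.2845] q1,q6 [ 0.679 -0.976] w 0.0101 F [ 0.3  0.2 -6.6]
R [[-0.023, -0.291, -0.956], [-0.004, -0.957, 0.291], [-1.0, 0.011, 0.021]] shift cm [ 5.95 -0.42 -0.12]
turn options [np.float64(-6.274), np.float64(-3.133), np.float64(0.009)]
s 0.07 [322.7 122.7] [115, 112, 114, 115, 160, 185, 161, 142, 112, 95, 91, 90, 102, 116, 119, 117, 116]
s 0.085 [316.3 123.7] [113, 114, 115, 132, 143, 122, 110, 103, 98, 91, 89, 90, 100, 113, 119, 119, 119]
s 0.1 [309.9 124.6] [114, 115, 116, 116, 114, 110, 107, 103, 96, 91, 88, 90, 103, 115, 119, 119, 116]
s 0.107 [306.9 125.1] [115, 115, 119, 127, 126, 112, 108, 102, 96, 94, 89, 91, 107, 116, 120, 120, 114]
s 0.113 [304.4 125.4] [117, 117, 116, 117, 117, 114, 110, 107, 107, 109, 106, 104, 110, 116, 117, 117, 118]
s 0.119 [301.8 125.8] [116, 115, 115, 117, 116, 115, 115, 112, 114, 116, 117, 116, 117, 118, 118, 115, 116]
s 0.125 [299.2 126.2] [116, 117, 118, 116, 118, 120, 118, 116, 114, 115, 115, 117, 115, 118, 118, 120, 116]
s -0.07 [380.5 114.2] [58, 58, 58, 57, 72, 135, 198, 207, 171, 132, 107, 91, 90, 97, 109, 117, 118]
[... 1284 characters left out ...]
-0.07 [153.1 148.9] [64, 63, 67, 69, 72, 71, 67, 78, 188, 228, 196, 157, 138, 181, 183, 185, 152]
t -0.085 [147.9 147. ] [51, 54, 52, 50, 54, 48, 96, 172, 220, 236, 205, 169, 106, 98, 101, 100, 100]
t -0.1 [142.7 145.1] [60, 66, 83, 97, 97, 87, 143, 180, 220, 240, 211, 174, 95, 96, 100, 100, 101]
t -0.107 [140.3 144.2] [92, 100, 102, 98, 93, 93, 147, 184, 222, 238, 213, 168, 110, 92, 97, 101, 99]
t -0.113 [138.2 143.4] [102, 102, 99, 99, 97, 107, 143, 184, 221, 235, 210, 168, 118, 94, 97, 98, 96]
t -0.119 [136.1 142.7] [102, 104, 103, 99, 101, 101, 97, 110, 139, 158, 166, 147, 105, 94, 97, 97, 93]
t -0.125 [134.1 141.9] [75, 74, 73, 79, 78, 77, 76, 75, 75, 71, 69, 100, 99, 102, 99, 103, 101]
```

Camera columns show the held shaft level to about 0.01 rad, with its centre ≈2.5 mm towards the stand from the grasp. That puts it within 1 mm of the seat. Descending now.

Request:
carry_out(steps=[0,1,0,0,0.01,0,2.8,-0.05,-0.05,0.01,0,4.6,-0.1,-0.1,0.01,0,6.4,-0.1,-0.15,0.01,0,7.4,-0.1,-0.15,0.01])

```text
time_s: 23.35
ee_pos: [0.5293, 0.2355, 0.2079]
orientation: [0.496, 1.544, -2.951]
wrist_force: [-0.6, -0.2, -7.3]
width: 0.0104
```

Request:
carry_out(steps=[0,0,0,0,0,0,0,0,0,0])

```text
time_s: 23.55
ee_pos: [0.5292, 0.2354, 0.2079]
orientation: [0.512, 1.543, -2.935]
wrist_force: [0.5, -0.1, -6.0]
width: 0.0104
```

```bash
python3 - <<'E'
from h import *
plan([.5306,.2364,.1907],-.3045)
E
```

```text
t 23.55 tcp [0.5292 0.2354 0.2079] q1,q6 [ 0.68  -0.984] w 0.0104 F [ 0.5 -0.1 -6. ]
R [[-0.027, -0.3, -0.953], [-0.006, -0.954, 0.301], [-1.0, 0.013, 0.024]] shift cm [ 1.71 -0.16 -0.14]
turn options [np.float64(-0.001), np.float64(3.141), np.float64(6.282)]
```

Request:
carry_out(steps=[0,0.4,0,-0.1,0,0,0.8,-0.1,-0.1,0,0,1.1,-0.1,-0.1,0,0,1.3,-0.1,-0.1,0,0,1.3,-0.1,-0.1,0])

```text
time_s: 24.05
ee_pos: [0.5301, 0.2359, 0.1946]
orientation: [0.518, 1.543, -2.929]
wrist_force: [-0.1, -0.5, -7.0]
width: 0.0105
```

Request:
carry_out(steps=[0,0.1,0,0,0,0,0.2,0,0,0,0,0.2,0,0,0])

```text
time_s: 24.35
ee_pos: [0.5302, 0.236, 0.1928]
orientation: [0.514, 1.544, -2.933]
wrist_force: [0.1, 0.8, -6.2]
width: 0.0102
```

Request:
carry_out(steps=[0,0.1,0,0,0,0,0.2,0,0,0,0,0.2,0,0,0])

```text
time_s: 24.65
ee_pos: [0.531, 0.2359, 0.1917]
orientation: [0.519, 1.546, -2.928]
wrist_force: [2.5, -0.3, -2.9]
width: 0.0105
```

Request:
carry_out(steps=[0,0.1,0,0,0,0,0.2,0,0,0,0,0.2,0,0,0])

```text
time_s: 24.95
ee_pos: [0.5316, 0.2359, 0.1909]
orientation: [0.519, 1.548, -2.928]
wrist_force: [1.0, -1.9, 2.9]
width: 0.0102
```

The shaft is seated: force has reversed at the predicted height. I'll ease the grip to let it settle while still held.

Request:
carry_out(steps=[0,0,0,0,0,0,0,0,0,0,0,0,0,0,0,0,0,0,0,0,0,0,0,0,0], grip_force=25)

```text
time_s: 25.45
ee_pos: [0.5317, 0.2359, 0.191]
orientation: [0.521, 1.548, -2.926]
wrist_force: [0.5, -1.8, 1.2]
width: 0.0101
```

```bash
python3 - <<'E'
from h import *
plan([.5306,.2364,.1907],-.3045)
t,s=grab('top','topB'),grab('scene','sceneB')
m=np.array([.5313,.2388,.2097]);h=np.array([-.300,-.954,0])
for n,d in (('s',s),('t',t)):
  gray=d['img'].astype(int).min(2).astype(np.uint8)
  for side in (1,-1):
    for o in (.1035,.107,.111,.115,.119,.123):
      q=proj(d,m+h*side*o)[0]; print(n,round(side*o,4),np.round(q,1),[int(cv2.getRectSubPix(gray,(1,1),(float(q[0]),float(q[1]+k)))[0,0]) for k in range(-7,8)])
E
```

```text
t 25.45 tcp [0.5317 0.2359 0.191 ] q1,q6 [ 0.679 -0.983] w 0.0101 F [ 0.5 -1.8  1.2]
R [[-0.022, -0.301, -0.953], [-0.005, -0.954, 0.301], [-1.0, 0.011, 0.019]] shift cm [ 0.03 -0.02  0.12]
turn options [np.float64(-0.001), np.float64(3.141), np.float64(6.282)]
s 0.1035 [305.6 156.4] [147, 147, 147, 146, 139, 124, 114, 108, 101, 95, 92, 94, 104, 112, 111]
s 0.107 [304.1 156.7] [147, 141, 148, 155, 145, 123, 114, 108, 101, 96, 92, 94, 103, 110, 114]
s 0.111 [302.5 156.9] [120, 118, 118, 130, 132, 116, 114, 106, 102, 98, 95, 95, 105, 114, 108]
s 0.115 [300.9 157.2] [119, 117, 117, 116, 117, 117, 115, 119, 117, 108, 107, 103, 112, 117, 110]
s 0.119 [299.3 157.4] [119, 118, 117, 116, 117, 116, 115, 115, 115, 115, 115, 119, 120, 121, 121]
s 0.123 [297.7 157.7] [119, 119, 120, 120, 119, 117, 117, 117, 117, 117, 120, 122, 121, 119, 120]
s -0.1035 [386.3 144. ] [122, 121, 120, 122, 167, 214, 220, 186, 141, 111, 95, 124, 155, 141, 108]
s -0.107 [387.6 143.8] [120, 121, 123, 123, 166, 213, 220, 187, 144, 112, 96, 118, 143, 132, 109]
s -0.111 [389.1 143.5] [122, 123, 123, 126, 158, 205, 218, 18
[... 742 characters left out ...]
6, 43, 43, 45, 48, 47]
t 0.123 [222.4 182.6] [99, 72, 115, 151, 132, 99, 92, 74, 54, 51, 48, 47, 46, 45, 47]
t -0.1035 [148.7 154.5] [99, 104, 105, 104, 125, 163, 197, 218, 206, 174, 146, 126, 115, 113, 122]
t -0.107 [147.6 154.1] [103, 105, 104, 96, 132, 166, 198, 225, 206, 170, 115, 124, 120, 104, 118]
t -0.111 [146.3 153.6] [101, 101, 102, 100, 125, 168, 206, 223, 208, 169, 121, 106, 113, 106, 114]
t -0.115 [145.  153.1] [109, 102, 97, 104, 103, 117, 150, 225, 222, 176, 116, 106, 112, 112, 107]
t -0.119 [143.7 152.6] [113, 110, 103, 100, 102, 100, 104, 119, 138, 134, 113, 106, 108, 109, 108]
t -0.123 [142.5 152.1] [116, 116, 113, 106, 101, 100, 102, 105, 104, 108, 105, 105, 108, 111, 111]
```

Both shaft ends are at ±115 mm within 2 mm in both cameras, and the shaft is level. Releasing.

Request:
carry_out(steps=[1.5,0,0,0,0,2,0,0,0,0,3,0,0,0,0,4.5,0,0,0,0,6,0,0,0,0])

```text
time_s: 26.05
ee_pos: [0.5315, 0.2359, 0.1907]
orientation: [0.519, 1.548, -2.928]
wrist_force: [0.7, 0.1, -0.4]
width: 0.058
```

Request:
carry_out(steps=[7.5,0,0,0,0,7.5,0,0,0,0,7.5,0,0,0,0,7.5,0,0,0,0,7.5,0,0,0,0])

```text
time_s: 26.55
ee_pos: [0.5315, 0.2359, 0.1907]
orientation: [0.519, 1.548, -2.928]
wrist_force: [-0.6, -0.3, 0.1]
width: 0.0752
```

Request:
carry_out(steps=[7.5,-1,0,0,0,7.5,-3,0,0,0,7.5,-6,0,0,0,7.5,-9,0,0,0,7.5,-12,0,0,0])

```text
time_s: 27.05
ee_pos: [0.5341, 0.2363, 0.3129]
orientation: [0.513, 1.549, -2.934]
wrist_force: [1.4, 0.8, 0.4]
width: 0.0752
```

Request:
carry_out(steps=[7.5,-2,0,0,0,7.5,-3,0,0,0,7.5,-3,0,0,0,7.5,-3,0,0,0,7.5,-3,0,0,0])

```text
time_s: 27.55
ee_pos: [0.5345, 0.2363, 0.342]
orientation: [0.534, 1.547, -2.913]
wrist_force: [-0.1, 0.6, -1.4]
width: 0.0749
```

```bash
python3 - <<'E'
from h import *
plan([.5306,.2364,.1907],-.3045)
t,s=grab('top','topC'),grab('scene','sceneC')
m=np.array([.5313,.2388,.2097]);h=np.array([-.300,-.954,0])
for n,d in (('s',s),('t',t)):
  gray=d['img'].astype(int).min(2).astype(np.uint8)
  for side in (1,-1):
    for o in (0.03,.107,.111,.115,.119):
      q=proj(d,m+h*side*o)[0]; print(n,round(side*o,4),np.round(q,1),[int(cv2.getRectSubPix(gray,(1,1),(float(q[0]),float(q[1]+k)))[0,0]) for k in range(-7,8)])
E
```

```text
t 27.55 tcp [0.5345 0.2363 0.342 ] q1,q6 [ 0.677 -0.985] w 0.0749 F [-0.1  0.6 -1.4]
R [[-0.023, -0.3, -0.954], [-0.005, -0.954, 0.301], [-1.0, 0.012, 0.02]] shift cm [15.14 -0.07  0.07]
turn options [np.float64(-0.001), np.float64(3.141), np.float64(6.282)]
s 0.03 [334.9 151.9] [113, 117, 118, 116, 168, 203, 195, 158, 126, 104, 91, 91, 107, 119, 117]
s 0.107 [304.1 156.7] [145, 138, 143, 150, 169, 188, 180, 152, 120, 102, 91, 90, 96, 107, 111]
s 0.111 [302.5 156.9] [117, 115, 113, 123, 170, 195, 182, 148, 117, 97, 91, 91, 100, 110, 102]
s 0.115 [300.9 157.2] [115, 111, 112, 122, 159, 181, 164, 133, 116, 110, 103, 103, 107, 115, 110]
s 0.119 [299.3 157.4] [116, 115, 115, 119, 121, 114, 110, 111, 112, 111, 113, 115, 114, 114, 116]
s -0.03 [358.3 148.3] [119, 118, 119, 118, 140, 192, 200, 168, 130, 105, 91, 90, 106, 116, 117]
s -0.107 [387.6 143.8] [118, 120, 119, 119, 161, 208, 215, 182, 138, 103, 91, 116, 141, 131, 104]
s -0.111 [389.1 143.5] [117, 116, 118, 122, 156, 201, 213, 185, 145, 113, 96, 112, 137, 126, 108]
s -0.115 [390.6 143.3] [116, 117, 118, 118, 125, 154, 184, 178, 143,
[... 321 characters left out ...]
 [218.4 181.1] [96, 88, 78, 78, 95, 144, 184, 207, 199, 161, 84, 38, 46, 46, 45]
t 0.115 [219.7 181.6] [93, 67, 75, 91, 103, 134, 148, 125, 93, 68, 50, 44, 45, 45, 42]
t 0.119 [221.  182.1] [97, 69, 87, 140, 105, 73, 86, 65, 54, 46, 45, 40, 42, 43, 45]
t -0.03 [172.4 163.5] [52, 55, 65, 71, 96, 152, 200, 225, 218, 176, 92, 40, 40, 42, 46]
t -0.107 [147.6 154.1] [97, 97, 94, 88, 125, 157, 189, 210, 116, 96, 82, 74, 77, 80, 109]
t -0.111 [146.3 153.6] [97, 96, 97, 91, 117, 161, 198, 217, 197, 151, 105, 89, 98, 96, 104]
t -0.115 [145.  153.1] [96, 97, 95, 96, 95, 107, 144, 212, 214, 164, 104, 93, 99, 99, 96]
t -0.119 [143.7 152.6] [96, 95, 94, 95, 96, 97, 99, 111, 123, 122, 104, 96, 97, 98, 96]
```

The shaft lies released at the expected place and is level. The column brightness is the same along its whole length, and both ends are at ±115 mm. The arm is clear, so I'm handing in.

```bash
python3 -c "
from h import *
print(arm.hand_in())"
```

```text
the job is handed in; nothing more can be done
None
```

I raised the ratchet column to its fifth tooth, let go, and laid the gear shaft level across both Vs with its larger gear next to the fixed rest. The job is handed in at about 28 s; the hand-in gave no verdict.

**The slip:** on the first lift the shaft slipped out of the gripper, because I had commanded the fingers to 1 cm and that left too little squeeze. It fell back into its cradle about 2.5 mm from where it started. I regrasped it with full closure, lifted more slowly, and the second carry held.

**Last checks:**
- **Column:** I lifted it 63.8 mm and lowered it about 2 mm before letting go. The view after release matched the fifth-tooth outline and was level with the fixed rest. I did not measure the column again after the shaft was laid on it.
- **Shaft:** both cameras put its ends at ±115 mm within about 2 mm of midway, and level, both while held and after release. The wrist force reversed at the expected seat height.
- **Robot:** it was about 15 cm clear above the shaft and carrying nothing.
- **Other things on the bench:** I saw no sign that any were touched. I had used all 12 picture views by then, so the checks after the second grasp compared pixel values instead of looking at a picture, and I took no final view of the whole bench.

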